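# Restock the cheese chest and set its lid on the prop rod

### The arm

A 6-joint arm with a two-finger parallel gripper is mounted at the origin on a cart in front of the work surface, level with it; the furniture and walls round the work are solid. World frame = base frame: x ahead of the robot, y to its left, z up, the work surface at z = 0. Lengths are in m, angles in rad, forces in N, time in s.
With the tool pointing down it reaches from about 0.35 to 0.85 m from the base axis. Payload 8.1 kg.
Tool frame: the origin (TCP) lies midway between the tips of the shut fingers; the grasp point (between the pads) lies 19 mm behind it; z points along the fingers, y is the direction in which the jaws open and shut (so a half turn about z gives the same grasp; the last joint's range is limited). The gripper opens to 93 mm and grips with 3 to 60 N. Pads are 15 mm wide; open, the fingers measure 128 mm over their backs; the gripper's body (75 mm by 188 mm) begins 65 mm behind the grasp point.
Start: joints at [-1.432, 0.13, 1.488, -0, 1.523, -0.085], TCP at [0.133, -0.585, 0.219] pointing down, gripper open.
Joint ranges: [-2.96, 2.96], [-0.89, 2.26], [0.02, 2.5], [-1.34, 4.48], [0, 2.73], [-2.66, 2.66]. Speed limits (rad/s): [2.39, 2.39, 2.79, 3.14, 3.14, 3.14].

### API

Orientations are given as a rotation vector (axis times angle).
In Python, from plant import monitor, eyes, ticket gives the robot as it stands.
- The arm moves only by the tool send_rows, never from a script. Its argument "motion" is a list of rows, each a list of 2 entries, a list of its own where there are three numbers: the shift along the tool's x, y, z in m, then the turn about the tool's z in degrees. In form: [[[dx, dy, dz], twist], ...]. A call has 1 to 12 rows; each row is the pose to reach, as a shift and turn from the pose commanded when the call began, along the tool's axes at that moment; what a row does not reach only later rows make up. A row lasts 1/8 s, in which the tool goes at most 62.5 mm and 10.7 degrees, less where a joint would pass 70% of its speed; a pose out of reach is approached as far as the arm can. A call with a gripper value outside its range is refused whole. "jaw" is the finger opening in m, from 0 to 0.093, set as the call begins (left out, the last holds). The fingers move at their own pace and stop on an object; "squeeze" is the grip in N (left out, the last holds). Time passes only in rows, so rows that repeat a pose let the fingers close. It gives the time, the measured TCP pose, the force and the opening at its end, in the units of the state.
- monitor.read_state(): the state, without advancing time (a new reading comes with each control period).
- eyes.read_camera(name): name is "side" or "top"; returns the picture (400x640x3 uint8, red, green, blue); there is no depth.
- eyes.camera_model(name): a dict with "mtx" (3x3 intrinsics, pixels), "cam_to_world" (4x4, takes a point from camera to world coordinates). Camera axes: x right, y down, z forward; pixel columns grow to the right and rows downward; lengths in m; the calibration is good to about 2 mm. A picture is of the moment at which its call begins. camera_model takes no time and is no camera call.
- ticket.close_job(): hands the job in, once; it reports no verdict.
The state is a dict: "t": time; "q": joint angles; "dq": joint speeds; "joint_torque": joint torques, N m; "tool_pos": TCP position; "orientation": TCP orientation; "force": force on the tool from outside, world axes, zero at the start; "wrist_torque": the same for the moment, N m; "opening": finger opening in m.
Only numpy, scipy, OpenCV 4.12 (cv2) and the standard library are available. Lean on these libraries where they do the work, as an engineer would, in place of code of your own. Each camera call takes 0.05 s, during which the arm holds its last target.

### The job

Get the white cheese chest ready for serving. While its clear lid is still folded back, stand the spare pear-shaped cheese upright in the one empty pocket, and swing the prop rod on the chest's left side up out of its clip. Then let the lid down gently onto the rod, so that the rod's tip sits in the slot under the lid's left rail and the rod alone holds the lid half open; do not disturb the other cheeses or the price tag, and never let the lid drop or fall shut.

Things in the scene. Friction and masses are not known exactly. Their poses are not given: they have to be found in the camera images.
- chest: Fixed white counter-top chest, 170 (x) x 306 (y) mm, rim 95 mm high, walls 12 mm. Origin: centre of its underside, on the deck. Own axes: x to the back (hinge side), y to the left (rod side), z up. Inside on the floor (z = 10 mm) lies a wooden insert 16 mm thick with four square pockets, 70 (x) x 62 (y) mm, in one row along y, 68 mm apart, each lined with a leaf of paper. Three pockets hold a cheese, one (any of the four) is empty.
- pocket0 (a point): Centre of the floor of the leftmost pocket (chest frame 0, 102, 10 mm).
- pocket1 (a point): Centre of the floor of the second pocket from the left (0, 34, 10 mm).
- pocket2 (a point): Centre of the floor of the third pocket from the left (0, -34, 10 mm).
- pocket3 (a point): Centre of the floor of the rightmost pocket (0, -102, 10 mm).
- spare: The spare cheese: yellow, pear-shaped, 57 mm across the belly (widest 28 mm above its foot), narrowing above to a knot, 73 mm high, about 0.26 kg; stands on a small flat foot on the deck right of the chest. Origin: centre of its foot, z up its axis.
- stock0: One of the three cheeses already in the pockets, same kind and size as the spare. Origin: centre of its foot. To be left standing in its pocket.
- stock1: As stock0.
- stock2: As stock0.
- lid (a joint): Angle of the lid, rad: 0 shut, 1.57 upright, stop at 1.74. Starts folded back between 1.60 and 1.71. Its hinge has a little friction (0.07 N m): within about 0.15 rad of upright it stands by itself, farther down its 0.45 kg make it fall. Resting on the seated rod it reads 1.00.
- hinge (a point): Point on the lid's hinge axis, above the back wall at mid width (chest frame 88, 0, 101 mm). The axis runs along the chest's y.
- grip_rail (a point): Centre of the wooden grip rail along the lid's free edge, to be pinched across its thickness from the edge. Rail: 354 mm long, 26 mm deep (from 159 to 185 mm from the hinge axis, this point at 172 mm), 14 mm thick. Its x axis runs in the lid's plane towards the hinge, y along the rail, z out of the lid's top face. The lid's other parts: aluminium side and back rails 12 mm thick and a clear pane, 354 mm wide in all, overhanging the chest by 24 mm left and right.
- slot (a point): Seat of the slot under the lid's left rail, 85 mm from the hinge axis: where the centre of the rod's tip ball lies when it is fully home. The slot is the 18 mm gap between two steel lugs, 14 mm deep, with a mouth flared to about 34 mm along the rail. x, y, z axes as grip_rail.
- rod (a joint): Angle of the prop rod, rad: 0 lying level in its clip, pointing to the back of the chest; grows as it swings up; stop at 1.4. Its stiff pivot (0.11 N m) holds it wherever it is left. Seated in the slot with the lid on it, it reads 0.777; stood within 0.08 of that before the lid comes down, its tip is caught by the slot's flared mouth.
- pivot (a point): Centre of the rod's pivot on the outside of the chest's left wall (chest frame -72, 167, 64 mm). The axis runs along the chest's y.
- knob (a point): Centre of the black ball knob, 28 mm diameter, that swings the rod. Its 8 mm stem leaves the rod 70 mm from the pivot, goes 40 mm out to the left, then (rod in its clip) 35 mm up: it starts 99 mm above the deck and circles the pivot axis at 78 mm radius. Pinched from left and right (along the chest's y) it swivels freely between the fingers; pinched from front and back it tends to roll out.
- rod_tip (a point): Centre of the 14 mm steel ball at the rod's free end, 145 mm from the pivot. The rod is 10 mm thick.
- white_round: Bystander: small white round cheese 101 x 97 x 46 mm on the deck behind the chest, to the left. Origin: centre of underside.
- wedge: Bystander: pale cheese wedge 72 x 107 x 40 mm on the deck in front of the chest, to the left. Origin: centre of underside.
- dark_block: Bystander: dark-topped block of cheese 109 x 140 x 63 mm on the deck behind the spare. Origin: centre of underside.
- price_tag: Bystander: small price tag on a foot, 22 x 58 x 46 mm, on the deck in front of the spare. Origin: centre of underside.

How it is judged:
By the outcome, as a careful person would: the job done as asked, in the order asked, and still so for the second after the job is handed in, with the robot touching nothing.
It also fails if it takes over 61 s, if anything falls off the work surface, if the arm or the gripper's body presses on something with over 40 N, if the wrist force passes 120 N, or if a joint passes its speed limit or range.

## Working session

There is one attempt and no reset: what is moved stays moved. The work goes in short steps, Python scripts to look and compute and a tool call to move; the robot and the scene stay as the last step left them, time stands still between calls to the robot, and variables do not carry over. Pictures are saved under pics/ and viewed, and the job is handed in when it is done.

Besides the shell and the picture viewer there is one more tool, called after ">>>" as name(argument=value, ...), one argument or row to a line, values as JSON. send_rows: Moves the arm, as the interface text tells. Its arguments: {"type":"object","properties":{"motion":{"type":"array","items":{"type":"array"}},"jaw":{"type":"number"},"squeeze":{"type":"number"}},"required":["motion"]}

```bash
ls; mkdir -p pics
python3 - <<'E'
from plant import monitor, eyes, ticket
import cv2,numpy as np
s=monitor.read_state()
for k in s: print(k,np.round(s[k],4))
for n in("side","top"):
    im=eyes.read_camera(n); cv2.imwrite(f"pics/{n}0.png",im[:,:,::-1])
    m=eyes.camera_model(n); print(n,np.round(m["mtx"],1).tolist(),np.round(m["cam_to_world"],4).tolist())
E
```

```text
pics
t 0.0
q [-1.4324  0.1311  1.4893 -0.      1.523  -0.0854]
dq [ 0.0002 -0.0002  0.0001  0.003   0.0005 -0.0003]
joint_torque [ 1.90000e-03 -5.59834e+01 -4.91767e+01  7.71000e-02  3.55000e-02
 -2.00000e-04]
tool_pos [ 0.1331 -0.5845  0.2176]
orientation [-3.1201e+00 -3.5050e-01  1.0000e-04]
force [-0.3955  0.8276  0.6184]
wrist_torque [ 0.0189 -0.0033  0.0006]
opening 0.0926
side [[508.2, 0.0, 324.2], [0.0, 508.2, 191.3], [0.0, 0.0, 1.0]] [[-0.0674, -0.5943, 0.8014, -0.687], [-0.9977, 0.0426, -0.0524, 0.0736], [-0.003, -0.8031, -0.5958, 0.9754], [0.0, 0.0, 0.0, 1.0]]
top [[447.2, 0.0, 319.6], [0.0, 447.2, 193.9], [0.0, 0.0, 1.0]] [[0.0082, -0.9817, 0.1904, 0.2415], [-1.0, -0.0086, -0.0016, -0.0134], [0.0032, -0.1904, -0.9817, 1.283], [0.0, 0.0, 0.0, 1.0]]
```

View pics/side0.png

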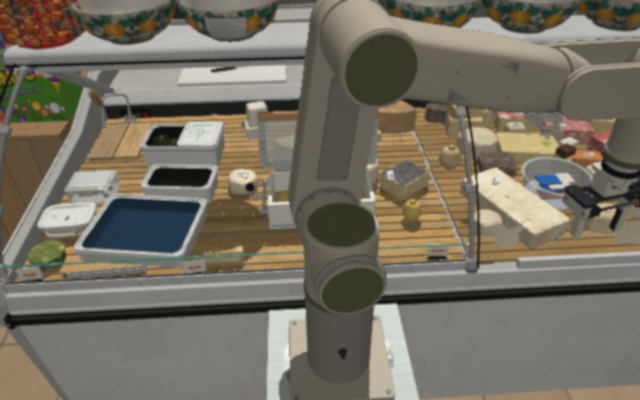

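View pics/top0.png

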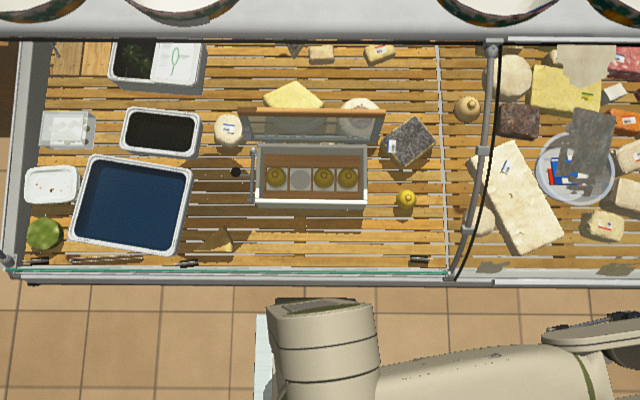

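Run:
```python
import cv2
t=cv2.imread("pics/top0.png"); c=t[80:280,210:450]; cv2.imwrite("pics/tz.png",cv2.resize(c,None,fx=3.3,fy=3,interpolation=cv2.INTER_CUBIC))
t=cv2.imread("pics/side0.png"); c=t[90:270,220:480]; cv2.imwrite("pics/sz.png",cv2.resize(c,None,fx=3,fy=3,interpolation=cv2.INTER_CUBIC))
```

```text
(no output)
```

View pics/tz.png

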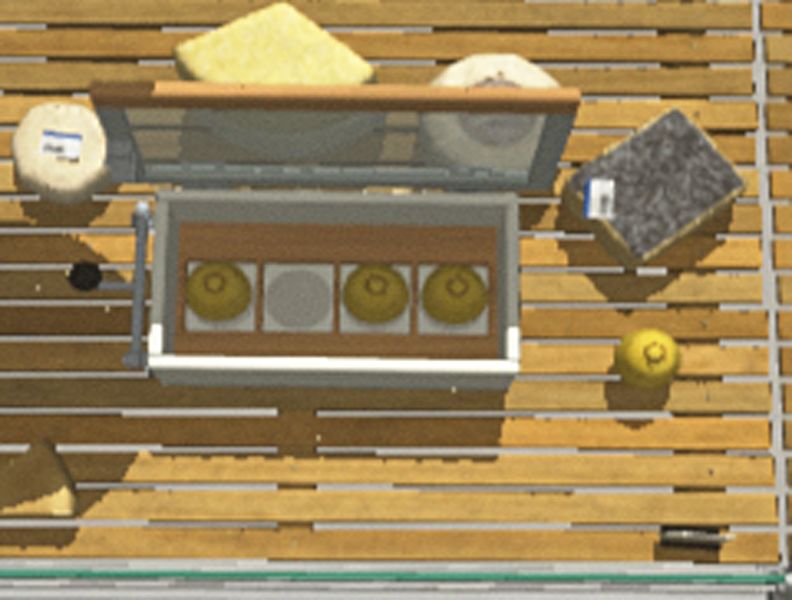

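View pics/sz.png

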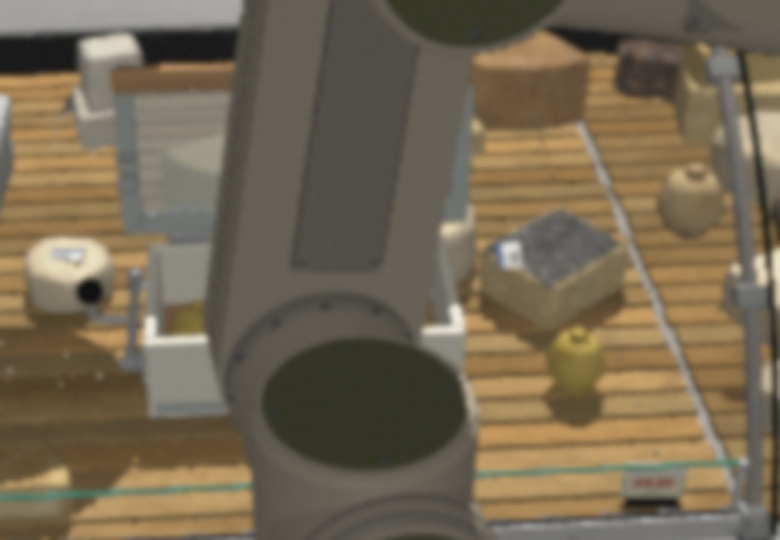

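```bash
cat > h.py <<'E'
from plant import monitor, eyes, ticket
import cv2,numpy as np
def ray(n,uv):
    m=eyes.camera_model(n);K=np.array(m["mtx"]);T=np.array(m["cam_to_world"])
    d=np.linalg.inv(K)@np.array([uv[0],uv[1],1.0]); return T[:3,3],T[:3,:3]@d
def onz(n,uv,z):
    o,d=ray(n,uv); return o+d*(z-o[2])/d[2]
def tri(a,b):
    o1,d1=ray("top",a);o2,d2=ray("side",b)
    s=np.linalg.lstsq(np.stack([d1,-d2],1),o2-o1,rcond=None)[0]
    p,q=o1+s[0]*d1,o2+s[1]*d2
    return (p+q)/2,np.linalg.norm(p-q)
def proj(n,P):
    m=eyes.camera_model(n);K=np.array(m["mtx"]);T=np.linalg.inv(np.array(m["cam_to_world"]))
    c=K@(T[:3,:3]@np.array(P)+T[:3,3]); return c[:2]/c[2]
def shot(n,name): 
    im=eyes.read_camera(n)[:,:,::-1].copy(); cv2.imwrite(f"pics/{name}.png",im); return im
def crop(im,r,f,name):
    x0,y0,x1,y1=r; c=cv2.resize(im[y0:y1,x0:x1],None,fx=f,fy=f,interpolation=cv2.INTER_CUBIC)
    for x in range(x0,x1):
        if x%10==0: cv2.putText(c,str(x),(int((x-x0+.5)*f),8),0,.3,(0,0,255)); cv2.line(c,(int((x-x0+.5)*f),10),(int((x-x0+.5)*f),14),(0,0,255))
    for y in range(y0,y1):
        if y%10==0: cv2.putText(c,str(y),(0,int((y-y0+.5)*f)+3),0,.3,(0,0,255)); cv2.line(c,(20,int((y-y0+.5)*f)),(24,int((y-y0+.5)*f)),(0,0,255))
    cv2.imwrite(f"pics/{name}.png",c)
E
python3 - <<'E'
from h import *
t=cv2.imread("pics/top0.png"); s=cv2.imread("pics/side0.png")
crop(t,(225,95,395,215),4.6,"t1"); crop(s,(225,100,290,240),4.2,"s1")
for n,im in(("top",t),("side",s)):
    hsv=cv2.cvtColor(im,cv2.COLOR_BGR2HSV)
    for nm,m in(("yel",cv2.inRange(hsv,(22,150,60),(32,255,255))),("blk",cv2.inRange(hsv,(0,0,0),(180,255,30)))):
        k,l,st,c=cv2.connectedComponentsWithStats(m)
        print(n,nm,[(st[i][:5].tolist(),c[i].round(1).tolist()) for i in range(1,k) if 25<st[i][4]<800 and 225<c[i][0]<450 and c[i][1]>90])
print("glass",tri((427,258),(437,252)),onz("top",(400,272),0))
E
```

```text
top yel [([266, 167, 20, 20, 261], [275.6, 176.7]), ([314, 168, 20, 19, 256], [323.3, 177.6]), ([338, 169, 20, 19, 252], [347.3, 178.1]), ([396, 189, 21, 21, 303], [405.8, 199.0])]
top blk []
side yel []
side blk [([409, 101, 16, 5, 49], [417.3, 102.9]), ([268, 102, 29, 8, 188], [282.4, 105.2]), ([247, 184, 6, 6, 27], [249.5, 186.9])]
glass (array([ 0.30797392, -0.30987089,  0.01317919]), np.float64(0.01899839954462051)) [ 0.26749497 -0.24481786  0.        ]
```

View pics/t1.png

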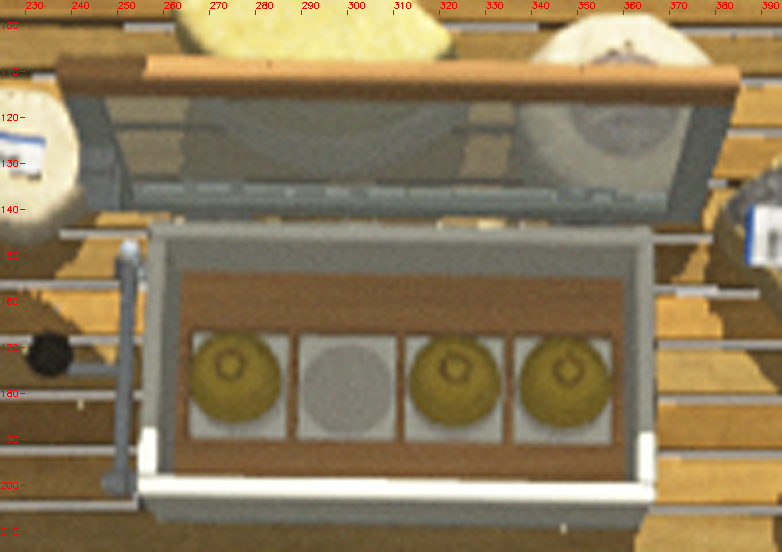

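View pics/s1.png

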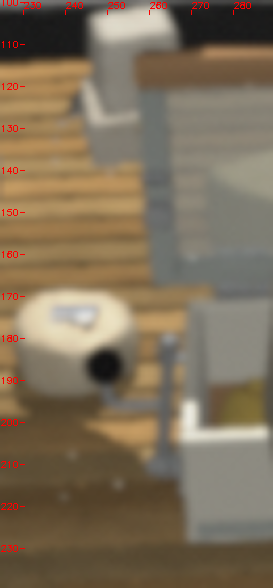

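Run:
```python
from h import *
f=lambda X,Y:(225+X/4.6-.5,95+Y/4.6-.5)
cor=[((138,499),(-85,153,95)),((654,501),(-85,-153,95)),((655,228),(85,-153,95)),((148,226),(85,153,95))]
lf=[((297,334),(35,34+31,10)),((397,335),(35,34-31,10)),((394,441),(-35,34-31,10)),((294,438),(-35,34+31,10)),((190,333),(35,133,10)),((613,440),(-35,-133,10))]
def fit(L):
    W=np.array([onz("top",f(*a),b[2]/1e3)[:2] for a,b in L]);C=np.array([b[:2] for _,b in L])/1e3
    Wc=W.mean(0);Cc=C.mean(0);H=(C-Cc).T@(W-Wc);th=np.arctan2(H[0,1]-H[1,0],H[0,0]+H[1,1])
    R=np.array([[np.cos(th),-np.sin(th)],[np.sin(th),np.cos(th)]]);t=Wc-R@Cc
    print("yaw",th.round(4),"t",t.round(4),"res mm",((W-C@R.T-t)*1e3).round(1).tolist()); return th,t
fit(cor);fit(lf);fit(cor+lf)
print("knob",tri(f(50,354),(249.5,186.7)))
# lid rail top edge: tri ends
print("railL?",tri(f(57,60),(257,111.5)))
print("rail z=.273",onz("top",f(57,75),.28),onz("top",f(740,78),.28))
s=cv2.imread("pics/side0.png");t=cv2.imread("pics/top0.png")
crop(s,(380,180,480,270),7.5,"s2");crop(t,(380,180,450,275),6,"t2")
```

```text
yaw 0.0019 t [0.5296 0.008 ] res mm [[1.3, -1.0], [2.1, 2.7], [-1.2, -0.2], [-2.2, -1.4]]
yaw 0.0084 t [0.534  0.0088] res mm [[-0.6, 0.5], [-1.3, -1.3], [-0.2, 0.4], [1.7, 1.6], [-0.0, 0.7], [0.5, -1.9]]
yaw 0.0024 t [0.5322 0.0085] res mm [[-1.2, -1.5], [-0.5, 2.2], [-3.9, -0.8], [-4.7, -2.0], [0.8, 1.1], [0.6, -0.7], [1.6, 0.5], [3.1, 1.7], [1.0, 1.3], [3.1, -1.8]]
knob (array([0.53177202, 0.21414466, 0.09778823]), np.float64(0.0008525535960508613))
railL? (array([0.64068468, 0.18113327, 0.28593296]), np.float64(0.0009662508270363716))
rail z=.273 [0.63494052 0.18243144 0.28      ] [ 0.63662307 -0.16939602  0.28      ]
```

View pics/s2.png

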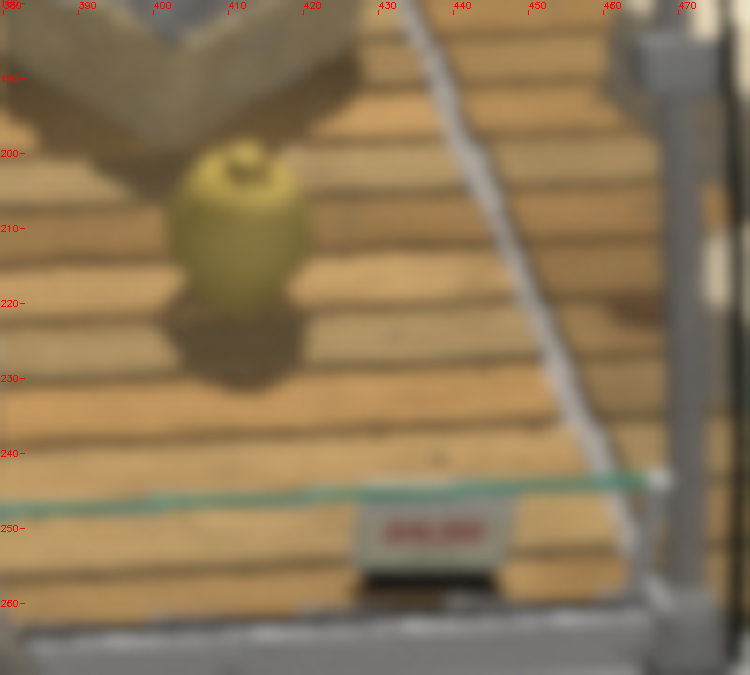

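View pics/t2.png

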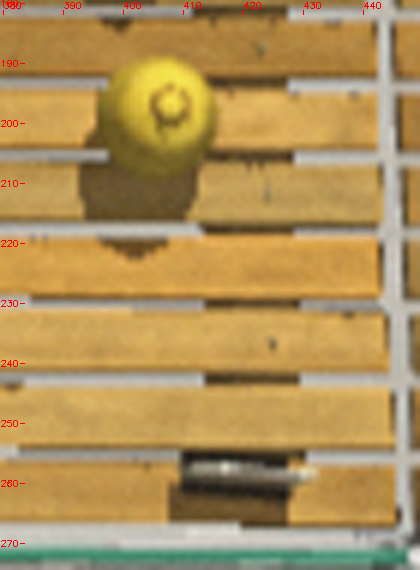

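Run:
```python
from h import *
f=lambda X,Y:(225+X/4.6-.5,95+Y/4.6-.5)
for k in((230,366),(456,369),(569,369)): print("knot",onz("top",f(*k),.080).round(4))
for p in((62,56),(62,82),(735,66),(735,90),(400,61),(400,88)): print("lid top",onz("top",f(*p),.285).round(4))
g=lambda X,Y:(380+X/6-.5,180+Y/6-.5); h=lambda X,Y:(380+X/7.5-.5,180+Y/7.5-.5)
print("spare knot",tri(g(172,102),h(246,160)), onz("top",g(172,102),.07))
print("spare belly top",onz("top",g(158,117),.030), "side",onz("side",h(242,225),.030))
# glass end post corner: side (660,480), top (405,558)
print("glass",tri(g(405,552),h(655,482)))
print("tag",tri(g(235,470),h(440,490)))
for n in("top","side"): print(n,proj(n,[.532,.008,.083]))
print(monitor.read_state()["t"])
```

```text
knot [0.5297 0.1096 0.08  ]
knot [ 0.5291 -0.0261  0.08  ]
knot [ 0.5297 -0.094   0.08  ]
lid top [0.6433 0.1793 0.285 ]
lid top [0.6292 0.1787 0.285 ]
lid top [ 0.6411 -0.1662  0.285 ]
lid top [ 0.6281 -0.1659  0.285 ]
lid top [0.6422 0.0058 0.285 ]
lid top [0.6276 0.0057 0.285 ]
spare knot (array([ 0.47281214, -0.26108896,  0.06453466]), np.float64(0.0002863178165305272)) [ 0.4717583 -0.2601216  0.07     ]
spare belly top [ 0.47204122 -0.26139074  0.03      ] side [ 0.475183   -0.26333543  0.03      ]
glass (array([ 0.26795255, -0.358696  ,  0.07517457]), np.float64(0.004155192348975492))
tag (array([ 0.30481951, -0.29420065,  0.04163919]), np.float64(0.008847306744240231))
top [311.26916077 173.32513178]
side [319.4629254  187.73549602]
0.1
```

```bash
cat >> h.py <<'E'
from scipy.spatial.transform import Rotation as Ro
CH=np.array([.531,.0078]);YAW=.003
def ch(x,y,z):
    c,s=np.cos(YAW),np.sin(YAW); x,y=x/1e3,y/1e3
    return np.array([CH[0]+c*x-s*y,CH[1]+s*x+c*y,z/1e3])
def go(P,jaw=None):
    "jaw: world angle (deg) of jaw axis, mod 180"
    s=monitor.read_state();R=Ro.from_rotvec(s["orientation"]).as_matrix()
    d=R.T@(np.array(P)-s["tool_pos"]); cur=np.degrees(np.arctan2(R[1,1],R[0,1]))
    print("t",round(s["t"],2),"tcp",s["tool_pos"].round(4),"jawdir",cur.round(2),"q6",s["q"][5].round(2),"F",s["force"].round(1),"op",round(s["opening"],4))
    tw=0
    if jaw is not None:
        tw=-((jaw-cur+90)%180-90)  # tool z down
    print("  shift",d.round(4).tolist(),"twist",np.round(tw,2), "alt",np.round(tw+180*(-1 if tw>0 else 1),2))
E
python3 - <<'E'
from h import *
go([.473,-.2615,.28],50);go([.473,-.2615,.28],-50);go([.473,-.2615,.12],-50)
E
```

```text
t 0.1 tcp [ 0.1331 -0.5845  0.2177] jawdir -77.18 q6 -0.09 F [0.6 0.3 0.7] op 0.0931
  shift [0.4031, -0.2396, -0.0618] twist 52.82 alt -127.18
t 0.1 tcp [ 0.1331 -0.5845  0.2177] jawdir -77.18 q6 -0.09 F [0.6 0.3 0.7] op 0.0931
  shift [0.4031, -0.2396, -0.0618] twist -27.18 alt 152.82
t 0.1 tcp [ 0.1331 -0.5845  0.2177] jawdir -77.18 q6 -0.09 F [0.6 0.3 0.7] op 0.0931
  shift [0.4031, -0.2394, 0.0982] twist -27.18 alt 152.82
```

>>> send_rows(
  motion=[
    [[0, 0, -0.06], 0],
    [[0.05, -0.03, -0.062], -8],
    [[0.1, -0.06, -0.062], -15],
    [[0.15, -0.09, -0.062], -20],
    [[0.2, -0.12, -0.062], -27.2],
    [[0.25, -0.15, -0.062], -27.2],
    [[0.3, -0.18, -0.062], -27.2],
    [[0.35, -0.21, -0.062], -27.2],
    [[0.403, -0.2396, -0.062], -27.2],
    [[0.403, -0.2396, -0.062], -27.2],
    [[0.403, -0.2396, -0.01], -27.2],
    [[0.403, -0.2396, 0.04], -27.2],
  ],
  jaw=0.093,
  squeeze=20,
)

```text
t: 1.6
tool_pos: [0.4727, -0.2627, 0.1776]
orientation: [2.951, 1.075, 0.0]
force: [-0.2, 0.9, -1.0]
opening: 0.093
```

Run:
```python
from h import *
go([.473,-.2615,.018],-50)
t=shot("top","t3");s=shot("side","s3");crop(t,(330,130,470,270),4.2,"t3c");crop(s,(330,110,470,250),4.2,"s3c")
```

```text
t 1.6 tcp [ 0.4727 -0.2627  0.1776] jawdir -49.98 q6 0.27 F [-0.2  0.9 -1. ] op 0.093
  shift [0.001, -0.0009, 0.1596] twist 0.02 alt -179.98
```

View pics/t3c.png

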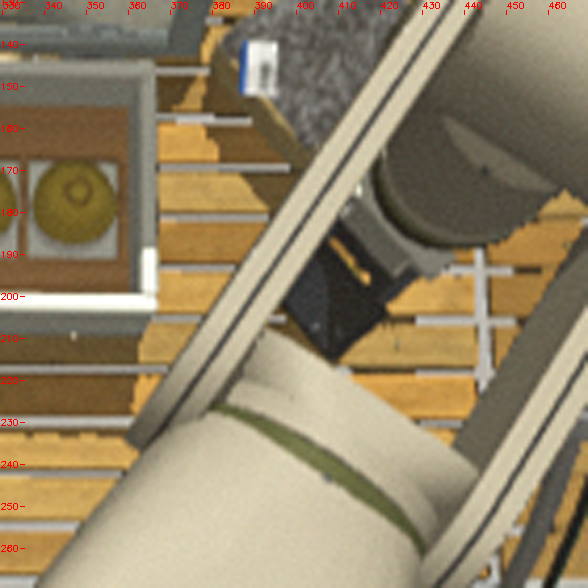

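View pics/s3c.png

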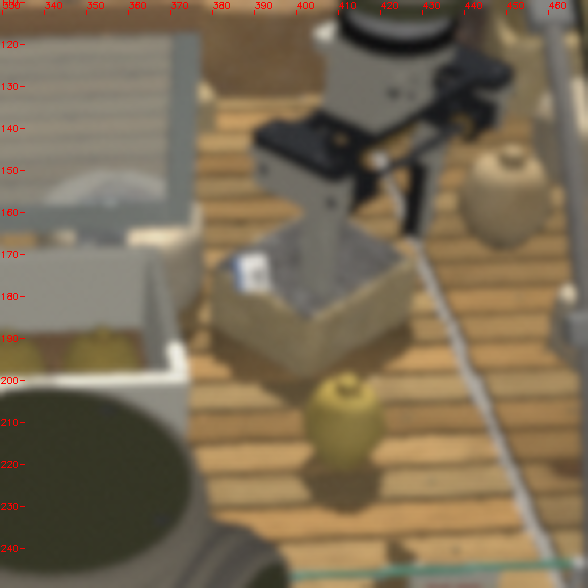

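>>> send_rows(
  motion=[
    [[0.001, -0.001, 0.05], 0],
    [[0.001, -0.001, 0.1], 0],
    [[0.001, -0.001, 0.135], 0],
    [[0.001, -0.001, 0.15], 0],
    [[0.001, -0.001, 0.1595], 0],
    [[0.001, -0.001, 0.1595], 0],
    [[0.001, -0.001, 0.1595], 0],
  ],
)

```text
t: 2.58
tool_pos: [0.4741, -0.2613, 0.0208]
orientation: [2.95, 1.074, 0.002]
force: [0.3, 0.0, 0.1]
opening: 0.093
```

>>> send_rows(
  motion=[
    [[0, 0, 0], 0],
    [[0, 0, 0], 0],
    [[0, 0, 0], 0],
    [[0, 0, 0], 0],
    [[0, 0, 0], 0],
    [[0, 0, 0], 0],
  ],
  jaw=0.04,
  squeeze=20,
)

```text
t: 3.32
tool_pos: [0.4731, -0.2605, 0.0192]
orientation: [-2.952, -1.075, 0.0]
force: [-0.9, -0.0, 0.6]
opening: 0.0562
```

Run:
```python
from h import *
go(ch(-5,34,29.5),-50)
```

```text
t 3.33 tcp [ 0.4731 -0.2605  0.0192] jawdir -49.98 q6 0.27 F [-0.9 -0.   0.6] op 0.0562
  shift [0.2349, -0.1975, -0.0103] twist 0.02 alt -179.98
```

>>> send_rows(
  motion=[
    [[0, 0, -0.01], 0],
    [[0, 0, -0.03], 0],
    [[0, 0, -0.06], 0],
    [[0, 0, -0.1], 0],
    [[0, 0, -0.135], 0],
    [[0.02, -0.016, -0.15], 0],
    [[0.05, -0.042, -0.15], 0],
    [[0.09, -0.0757, -0.15], 0],
    [[0.13, -0.1093, -0.15], 0],
    [[0.17, -0.143, -0.15], 0],
    [[0.205, -0.1723, -0.15], 0],
    [[0.225, -0.189, -0.15], 0],
  ],
)

```text
t: 4.82
tool_pos: [0.5237, 0.0312, 0.1695]
orientation: [-2.951, -1.078, -0.0]
force: [0.0, -1.2, -1.0]
opening: 0.0561
```

Run:
```python
from h import *
go(ch(-5,34,100),-50)
t=shot("top","t4");s=shot("side","s4");crop(t,(225,80,395,215),4.5,"t4c");crop(s,(230,80,400,240),3.7,"s4c")
```

```text
t 4.83 tcp [0.5237 0.0312 0.1695] jawdir -49.87 q6 0.83 F [ 0.  -1.2 -1. ] op 0.0561
  shift [0.0085, -0.0067, 0.0695] twist 0.13 alt -179.87
```

View pics/t4c.png

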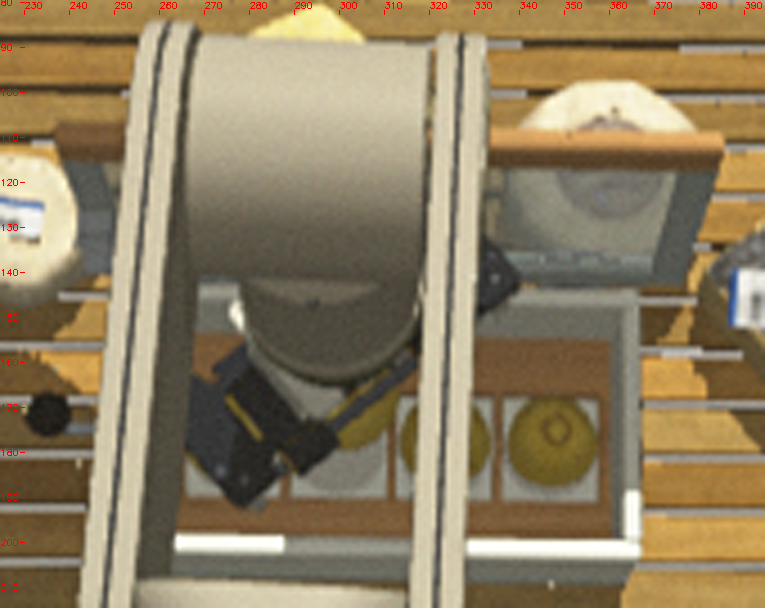

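View pics/s4c.png

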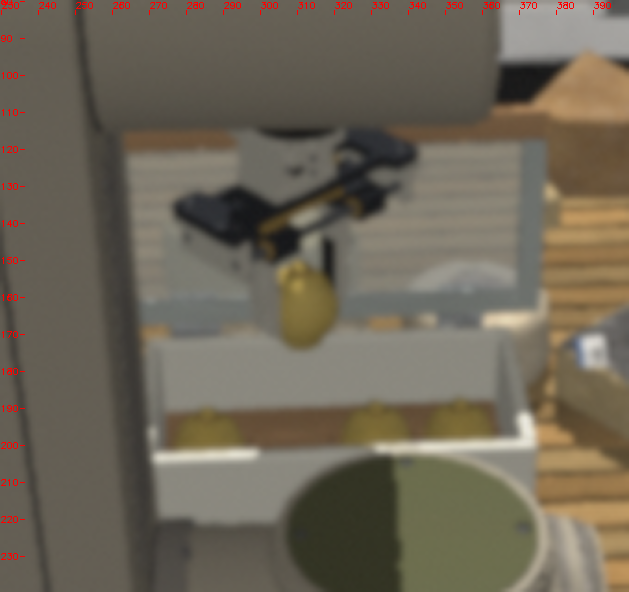

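Run:
```python
from h import *
from scipy.optimize import fsolve
def line(n,uv):
    o,d=ray(n,uv);o=o[[0,2]];d=d[[0,2]];d/=np.linalg.norm(d);return o,np.array([-d[1],d[0]])
a=line("top",(305,86.5));b=line("side",(310,112))
def eq(p):
    c=np.array([.524,p[0]]);return [abs((c-a[0])@a[1])-p[1],abs((c-b[0])@b[1])-p[1]]
for g in((.4,.06),(.5,.08),(.35,.03)): print(fsolve(eq,g))
for z in(.3,.4,.5): print(z,onz("top",(305,86.5),z)[0],onz("side",(310,112),z)[0])
```

```text
[0.44245213 0.09107161]
[0.44245213 0.09107161]
[0.44245213 0.09107161]
0.3 0.6888934218385954 0.5994078430042296
0.4 0.6433811226614568 0.40894237651750265
0.5 0.597868823484318 0.21847691003077607
```

>>> send_rows(
  motion=[
    [[0.0085, -0.0065, 0], 0],
    [[0.0085, -0.0065, 0.02], 0],
    [[0.0085, -0.0065, 0.05], 0],
    [[0.0085, -0.0065, 0.075], 0],
    [[0.0085, -0.0065, 0.09], 0],
    [[0.0085, -0.0065, 0.09], 0],
  ],
)

```text
t: 5.68
tool_pos: [0.5253, 0.039, 0.0781]
orientation: [-2.952, -1.074, 0.003]
force: [-0.2, 0.5, -2.7]
opening: 0.0562
```

Run:
```python
from h import *
go(ch(-5,34,30),-50)
t=shot("top","t5");s=shot("side","s5");crop(t,(225,80,395,215),4.5,"t5c");crop(s,(230,80,400,240),3.7,"s5c")
```

```text
t 5.67 tcp [0.5253 0.039  0.0781] jawdir -50.02 q6 0.85 F [-0.2  0.5 -2.7] op 0.0562
  shift [0.0024, -0.0017, 0.0481] twist -0.02 alt 179.98
```

View pics/t5c.png

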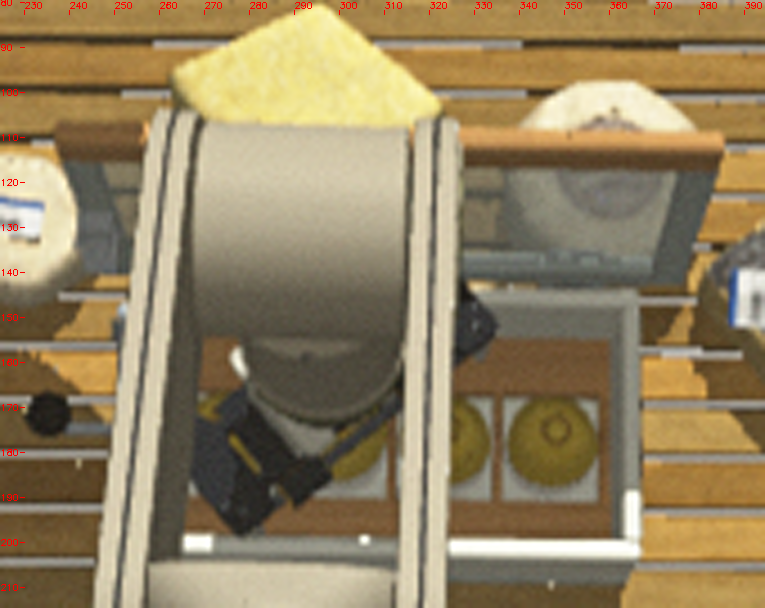

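View pics/s5c.png

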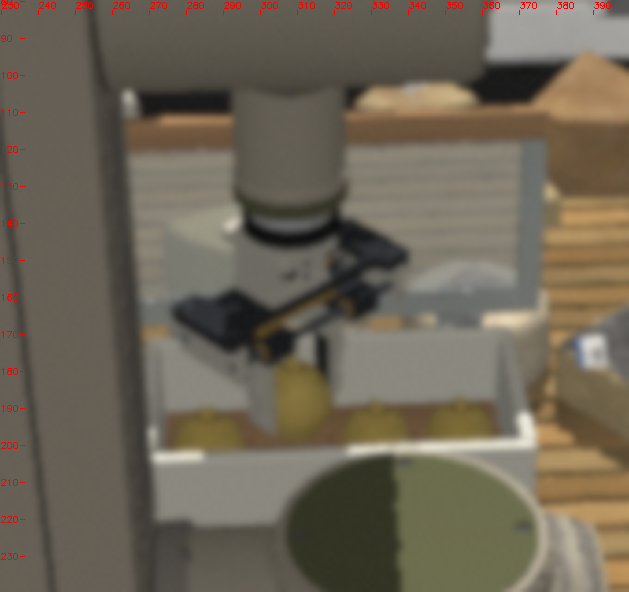

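>>> send_rows(
  motion=[
    [[0.001, -0.001, 0.012], 0],
    [[0.001, -0.001, 0.024], 0],
    [[0.001, -0.001, 0.034], 0],
    [[0.001, -0.001, 0.04], 0],
    [[0.001, -0.001, 0.043], 0],
    [[0.001, -0.001, 0.043], 0],
    [[0.001, -0.001, 0.043], 0],
  ],
)

```text
t: 6.65
tool_pos: [0.5266, 0.0407, 0.0365]
orientation: [2.952, 1.075, 0.001]
force: [0.2, -0.7, -1.9]
opening: 0.0562
```

Run:
```python
from h import *
go(ch(-5,34,30),-50)
```

```text
t 6.65 tcp [0.5266 0.0407 0.0365] jawdir -49.98 q6 0.85 F [ 0.2 -0.7 -1.9] op 0.0562
  shift [0.0001, -0.0013, 0.0065] twist 0.02 alt -179.98
```

>>> send_rows(
  motion=[
    [[0, -0.001, 0.002], 0],
    [[0, -0.001, 0.004], 0],
    [[0, -0.001, 0.006], 0],
    [[0, -0.001, 0.0068], 0],
    [[0, -0.001, 0.0068], 0],
    [[0, -0.001, 0.0068], 0],
  ],
)

```text
t: 7.4
tool_pos: [0.5257, 0.0415, 0.0293]
orientation: [2.952, 1.075, 0.0]
force: [-0.7, -0.8, -2.1]
opening: 0.0564
```

>>> send_rows(
  motion=[
    [[0, 0, 0.001], 0],
    [[0, 0, 0.001], 0],
    [[0, 0, 0.001], 0],
  ],
)

```text
t: 7.78
tool_pos: [0.5259, 0.0415, 0.0292]
orientation: [2.952, 1.075, 0.001]
force: [-3.2, -0.5, 4.9]
opening: 0.0563
```

>>> send_rows(
  motion=[
    [[0, 0, 0], 0],
    [[0, 0, 0], 0],
    [[0, 0, 0], 0],
    [[0, 0, 0], 0],
  ],
  jaw=0.067,
)

```text
t: 8.28
tool_pos: [0.5257, 0.0415, 0.0283]
orientation: [-2.952, -1.075, 0.0]
force: [0.5, -0.0, -0.5]
opening: 0.0671
```

>>> send_rows(
  motion=[
    [[0, 0, -0.005], 0],
    [[0, 0, -0.02], 0],
    [[0, 0, -0.045], 0],
    [[0, 0, -0.08], 0],
    [[0, 0, -0.12], 0],
    [[0, 0, -0.16], 0],
    [[0, 0, -0.17], 0],
  ],
)

```text
t: 9.15
tool_pos: [0.5277, 0.0415, 0.203]
orientation: [2.95, 1.074, 0.01]
force: [0.7, -0.1, -0.2]
opening: 0.067
```

Run:
```python
from h import *
go(ch(-2,207,180),90);go(ch(-2,207,100),90)
t=shot("top","t6");s=shot("side","s6");crop(t,(225,80,395,215),4.5,"t6c");crop(s,(230,80,400,240),3.7,"s6c")
```

```text
t 9.15 tcp [0.5277 0.0415 0.203 ] jawdir -49.98 q6 0.85 F [ 0.7 -0.1 -0.2] op 0.067
  shift [0.1119, -0.1324, 0.023] twist 40.02 alt -139.98
t 9.15 tcp [0.5277 0.0415 0.203 ] jawdir -49.98 q6 0.85 F [ 0.7 -0.1 -0.2] op 0.067
  shift [0.1114, -0.1327, 0.103] twist 40.02 alt -139.98
```

View pics/t6c.png

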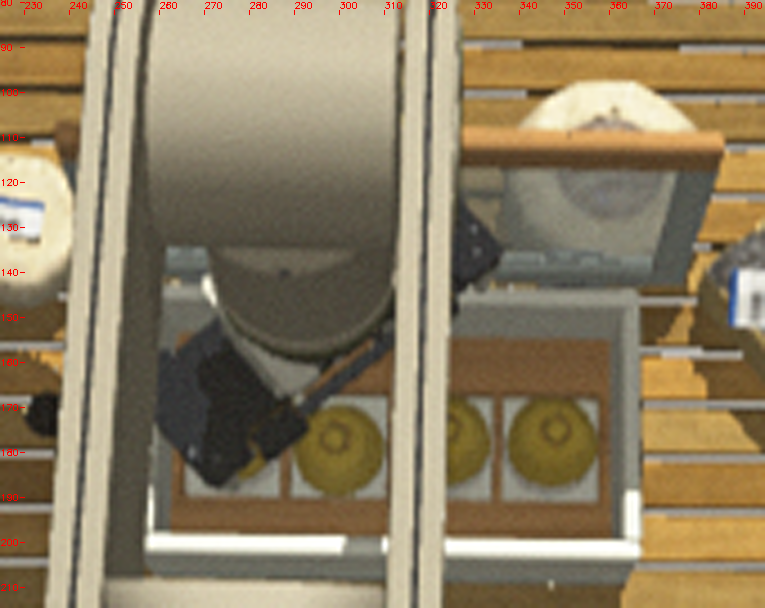

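View pics/s6c.png

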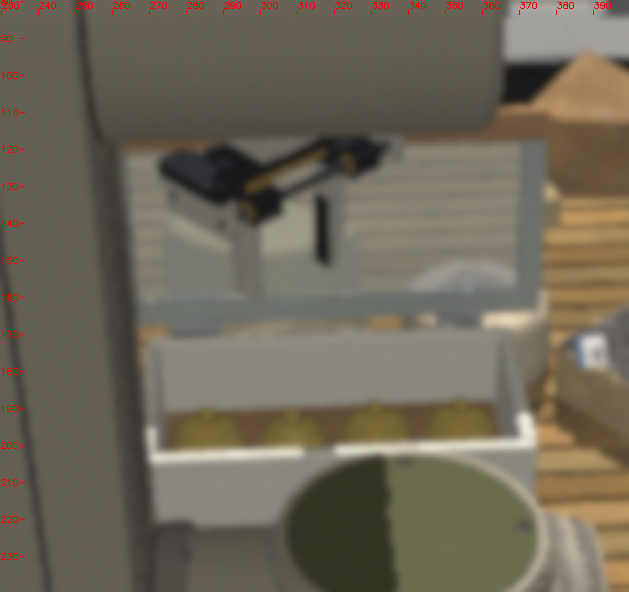

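>>> send_rows(
  motion=[
    [[0.03, -0.035, 0.01], 10],
    [[0.06, -0.07, 0.015], 20],
    [[0.09, -0.105, 0.02], 30],
    [[0.113, -0.134, 0.023], 40],
    [[0.113, -0.134, 0.023], 40],
    [[0.113, -0.134, 0.023], 40],
    [[0.113, -0.134, 0.03], 40],
    [[0.113, -0.134, 0.03], 40],
  ],
  jaw=0.046,
)

```text
t: 10.25
tool_pos: [0.5256, 0.2156, 0.1673]
orientation: [3.141, -0.0, -0.002]
force: [0.1, -0.2, 0.8]
opening: 0.046
```

Run:
```python
from h import *
go([.531,.2143,.079],90)
t=shot("top","t7");s=shot("side","s7");crop(t,(185,100,325,240),4.2,"t7c");crop(s,(200,100,340,240),4.2,"s7c")
```

```text
t 10.25 tcp [0.5256 0.2156 0.1673] jawdir -90.01 q6 1.87 F [ 0.1 -0.2  0.8] op 0.046
  shift [0.0055, 0.0013, 0.0883] twist -0.01 alt 179.99
```

View pics/t7c.png

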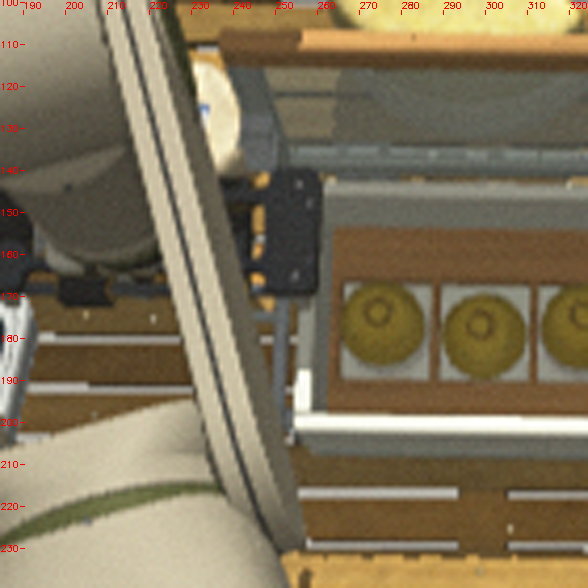

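View pics/s7c.png

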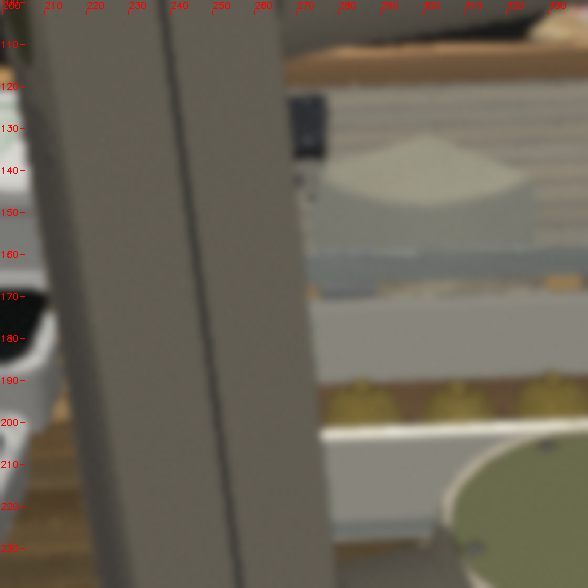

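>>> send_rows(
  motion=[
    [[0.0055, 0.001, 0.01], 0],
    [[0.0055, 0.001, 0.03], 0],
    [[0.0055, 0.001, 0.05], 0],
    [[0.0055, 0.001, 0.065], 0],
    [[0.0055, 0.001, 0.078], 0],
    [[0.0055, 0.001, 0.088], 0],
    [[0.0055, 0.001, 0.088], 0],
    [[0.0055, 0.001, 0.088], 0],
  ],
)

```text
t: 11.35
tool_pos: [0.532, 0.2159, 0.081]
orientation: [-3.141, -0.001, -0.002]
force: [-0.1, -0.2, 0.7]
opening: 0.0455
```

>>> send_rows(
  motion=[
    [[0, 0, 0], 0],
    [[0, 0, 0], 0],
    [[0, 0, 0], 0],
    [[0, 0, 0], 0],
    [[0, 0, 0], 0],
  ],
  jaw=0.01,
  squeeze=15,
)

```text
t: 11.98
tool_pos: [0.5319, 0.2152, 0.0808]
orientation: [3.141, 0.0, 0.001]
force: [-0.8, -5.7, 3.3]
opening: 0.0272
```

Run:
```python
from h import *
go([.531,.2143,.079],90)
```

```text
t 11.97 tcp [0.5319 0.2152 0.0808] jawdir -89.99 q6 1.87 F [-0.8 -5.7  3.3] op 0.0272
  shift [-0.0009, 0.0009, 0.0018] twist 0.01 alt -179.99
```

```bash
python3 -c "
import numpy as np
for i in range(1,11):
    p=.4636+.777*i/10; print(round(78.26*(np.cos(p)-.8944),1),round(-78.26*(np.sin(p)-.4472),1))"
```

```text
-2.9 -5.3
-6.3 -10.4
-10.0 -15.2
-14.1 -19.7
-18.5 -23.9
-23.2 -27.7
-28.2 -31.2
-33.5 -34.2
-39.0 -36.8
-44.6 -39.0
```

>>> send_rows(
  motion=[
    [[0, 0.001, 0], 0],
    [[-0.0029, 0.001, -0.0053], 0],
    [[-0.0063, 0.001, -0.0104], 0],
    [[-0.01, 0.001, -0.0152], 0],
    [[-0.0141, 0.001, -0.0197], 0],
    [[-0.0185, 0.001, -0.0239], 0],
    [[-0.0232, 0.001, -0.0277], 0],
    [[-0.0282, 0.001, -0.0312], 0],
    [[-0.0335, 0.001, -0.0342], 0],
    [[-0.039, 0.001, -0.0368], 0],
    [[-0.0446, 0.001, -0.039], 0],
    [[-0.0446, 0.001, -0.039], 0],
  ],
)

```text
t: 13.48
tool_pos: [0.4865, 0.2153, 0.1199]
orientation: [-3.141, -0.001, -0.0]
force: [0.4, 5.2, 0.9]
opening: 0.0269
```

Run:
```python
from h import *
go([.5319-.0446,.2143,.0808+.039],90)
t=shot("top","t8");s=shot("side","s8");crop(t,(185,100,325,240),4.2,"t8c")
```

```text
t 13.47 tcp [0.4865 0.2153 0.1199] jawdir -89.96 q6 1.89 F [0.4 5.2 0.9] op 0.0269
  shift [0.0008, 0.001, 0.0001] twist 0.04 alt -179.96
```

View pics/t8c.png

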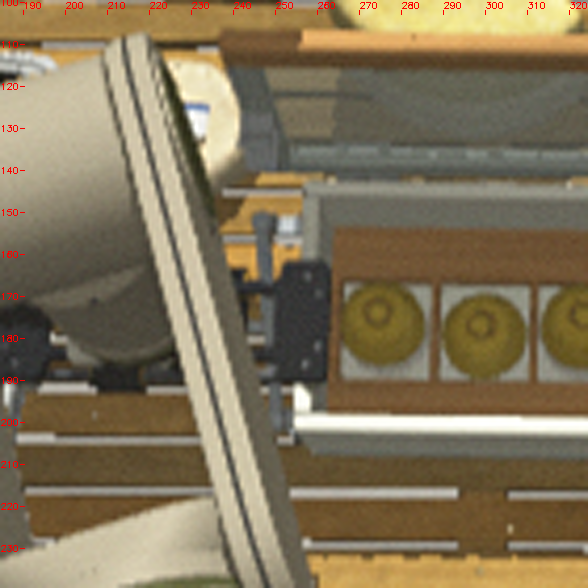

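>>> send_rows(
  motion=[
    [[0, 0, 0], 0],
    [[0, 0, 0], 0],
    [[0, 0, 0], 0],
    [[0, 0, -0.01], 0],
    [[0, 0, -0.03], 0],
    [[0, 0, -0.07], 0],
    [[0, 0, -0.12], 0],
    [[0, 0, -0.17], 0],
    [[0, 0, -0.21], 0],
  ],
  jaw=0.042,
)

```text
t: 14.7
tool_pos: [0.4871, 0.2147, 0.3327]
orientation: [-3.141, -0.0, -0.004]
force: [0.6, 0.6, 0.3]
opening: 0.042
```

Run:
```python
from h import *
go(ch(104,60,330),0)
for a in(.65,.7,.777,.85):
    P=ch(-72+145*np.cos(a),167,64+145*np.sin(a)); K=ch(-72+78.26*np.cos(a+.4636),207,64+78.26*np.sin(a+.4636))
    print(a,"tip",proj("top",P).round(1),proj("side",P).round(1),"knob",proj("top",K).round(1),proj("side",K).round(1))
t=shot("top","t9");s=shot("side","s9");crop(t,(215,100,325,210),5.4,"t9c");crop(s,(215,100,325,240),4.2,"s9c")
```

```text
t 14.7 tcp [0.4871 0.2147 0.3327] jawdir -89.98 q6 1.89 F [0.6 0.6 0.3] op 0.042
  shift [0.1476, 0.1467, 0.003] twist -89.98 alt 90.02
0.65 tip [247.5 151.1] [261.8 162.9] knob [232.2 182.5] [247.3 184.3]
0.7 tip [247.1 152.1] [261.6 162.1] knob [232.  183.7] [247.2 184.6]
0.777 tip [246.5 154. ] [261.3 161.2] knob [231.7 185.6] [247.  185.1]
0.85 tip [245.9 156.1] [261.1 160.5] knob [231.5 187.5] [246.9 185.8]
```

View pics/t9c.png

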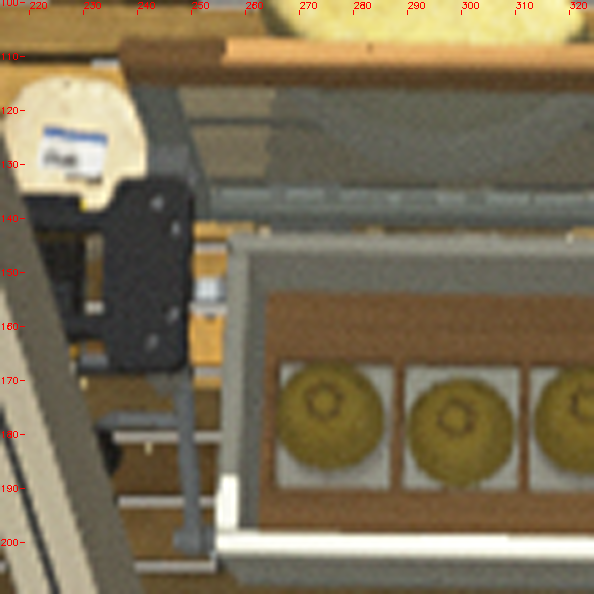

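View pics/s9c.png

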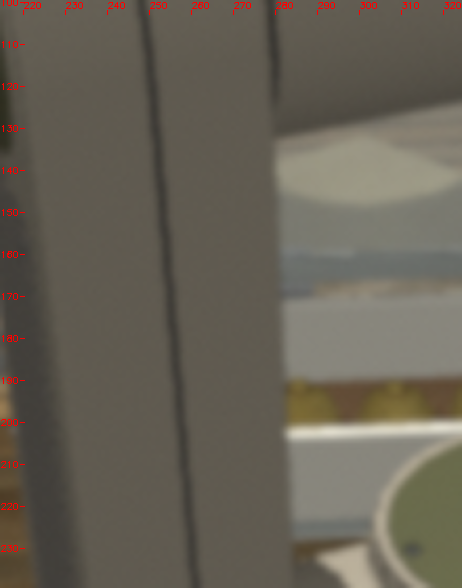

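>>> send_rows(
  motion=[
    [[0.01, 0.04, -0.01], -10],
    [[0.03, 0.08, -0.01], -20],
    [[0.05, 0.12, -0.01], -30],
    [[0.07, 0.16, -0.01], -40],
    [[0.09, 0.2, -0.01], -50],
    [[0.11, 0.24, -0.01], -60],
    [[0.13, 0.275, -0.01], -70],
    [[0.147, 0.285, -0.01], -80],
    [[0.147, 0.285, -0.01], -90],
    [[0.147, 0.285, -0.01], -90],
    [[0.147, 0.285, -0.01], -90],
  ],
)

```text
t: 16.18
tool_pos: [0.6338, -0.07, 0.3393]
orientation: [-2.225, -2.218, 0.0]
force: [-0.7, 0.2, 0.5]
opening: 0.0423
```

Run:
```python
from h import *
go([.634,-.07,.264],0)
t=shot("top","t10");s=shot("side","s10");crop(t,(215,90,385,210),4.6,"t10c");crop(s,(225,100,335,240),4.2,"s10c")
```

```text
t 16.18 tcp [ 0.6338 -0.07    0.3393] jawdir -0.19 q6 -0.19 F [-0.7  0.2  0.5] op 0.0423
  shift [0.0, 0.0002, 0.0753] twist -0.19 alt 179.81
```

View pics/t10c.png

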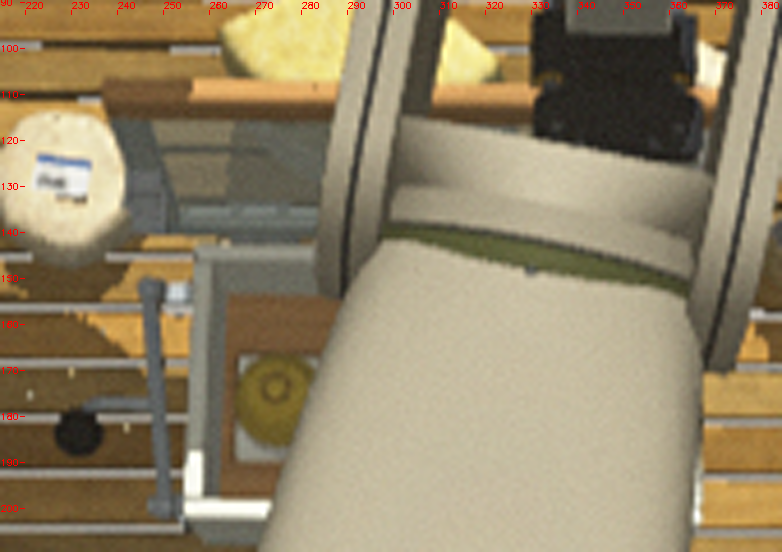

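View pics/s10c.png

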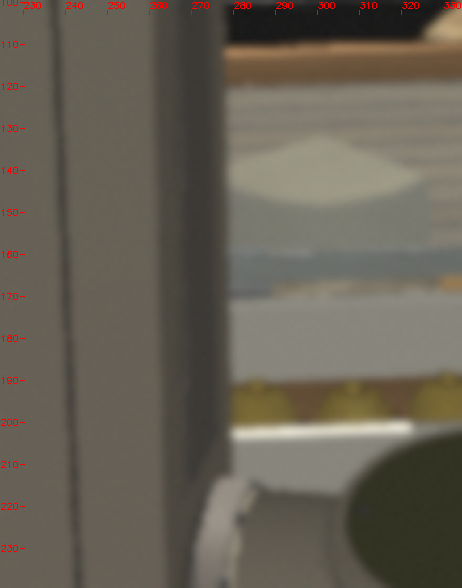

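Run:
```python
from h import *
import h
for cx in(.531,.534):
  h.CH=np.array([cx,.0078])
  print(cx,"pivot",proj("top",ch(-72,167,64)).round(1),"obs 249.9 199.4")
  for a in(0,.7,.777,.83):
    P=ch(-72+145*np.cos(a),167,64+145*np.sin(a)); K=ch(-72+78.26*np.cos(a+.4636),207,64+78.26*np.sin(a+.4636))
    print(a,"tip",proj("top",P).round(1),"knob",proj("top",K).round(1))
print("obs0 tip 252.3,148.4 knob 235.4,171.5; obs1 tip 247.1,152.5 knob 231.7,183.6")
```

```text
0.531 pivot [250.9 200.3] obs 249.9 199.4
0 tip [252.6 149.8] knob [235.2 172.6]
0.7 tip [247.1 152.1] knob [232.  183.7]
0.777 tip [246.5 154. ] knob [231.7 185.6]
0.83 tip [246.  155.5] knob [231.6 187. ]
0.534 pivot [250.9 199.2] obs 249.9 199.4
0 tip [252.7 148.8] knob [235.2 171.5]
0.7 tip [247.1 151. ] knob [232.  182.6]
0.777 tip [246.5 152.9] knob [231.8 184.5]
0.83 tip [246.1 154.4] knob [231.6 185.9]
obs0 tip 252.3,148.4 knob 235.4,171.5; obs1 tip 247.1,152.5 knob 231.7,183.6
```

>>> send_rows(
  motion=[
    [[0, 0, 0.025], 0],
    [[0, 0, 0.045], 0],
    [[0, 0, 0.06], 0],
    [[0, 0, 0.07], 0],
    [[0, 0, 0.076], 0],
    [[0, 0, 0.076], 0],
  ],
)

```text
t: 17.02
tool_pos: [0.634, -0.0702, 0.2632]
orientation: [-2.221, -2.222, 0.0]
force: [0.9, -0.3, 0.4]
opening: 0.0418
```

>>> send_rows(
  motion=[
    [[0, 0, 0], 0],
    [[0, 0, 0], 0],
    [[0, 0, 0], 0],
    [[0, 0, 0], 0],
    [[0, 0, 0], 0],
  ],
  jaw=0.012,
  squeeze=4,
)

```text
t: 17.65
tool_pos: [0.6342, -0.0702, 0.2638]
orientation: [2.221, 2.221, 0.001]
force: [0.7, 0.1, 1.8]
opening: 0.0154
```

Run:
```python
from h import *
go([.634,-.07,.2626],0)
t=shot("top","t11");crop(t,(215,90,385,210),4.6,"t11c")
```

```text
t 17.65 tcp [ 0.6342 -0.0702  0.2638] jawdir 0.02 q6 -0.19 F [0.7 0.1 1.8] op 0.0154
  shift [0.0002, -0.0002, 0.0012] twist 0.02 alt -179.98
```

View pics/t11c.png

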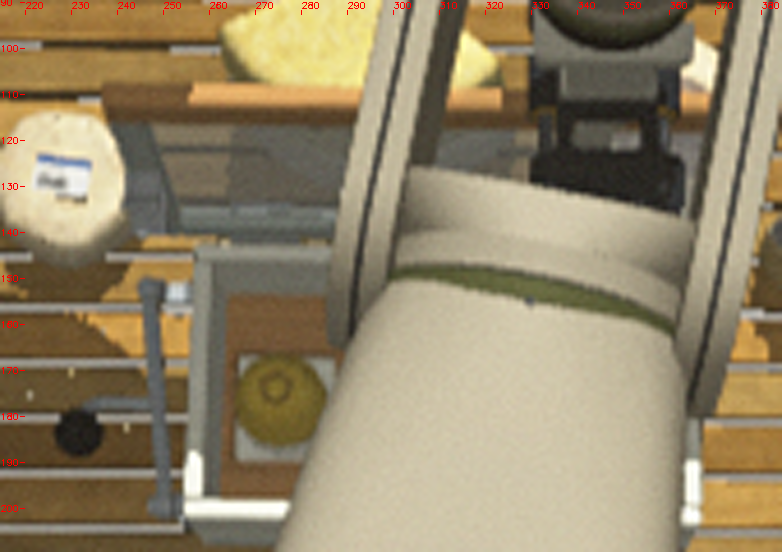

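```bash
python3 -c "
import numpy as np
def seg(a,b,n):
    for i in range(1,n+1):
        t=a+(b-a)*i/n; print('[[0, %.4f, %.4f], 0]'%(.172*(np.cos(a)-np.cos(t)),.172*(np.sin(a)-np.sin(t))),end=', ')
    print()
seg(1.64,1.34,12);seg(1.34,1.10,12)"
```

```text
[[0, -0.0043, -0.0002], 0], [[0, -0.0086, -0.0004], 0], [[0, -0.0129, -0.0004], 0], [[0, -0.0172, -0.0003], 0], [[0, -0.0215, -0.0001], 0], [[0, -0.0258, 0.0001], 0], [[0, -0.0301, 0.0005], 0], [[0, -0.0343, 0.0011], 0], [[0, -0.0386, 0.0017], 0], [[0, -0.0428, 0.0024], 0], [[0, -0.0470, 0.0032], 0], [[0, -0.0512, 0.0041], 0], 
[[0, -0.0033, 0.0008], 0], [[0, -0.0067, 0.0017], 0], [[0, -0.0100, 0.0027], 0], [[0, -0.0133, 0.0037], 0], [[0, -0.0165, 0.0048], 0], [[0, -0.0198, 0.0059], 0], [[0, -0.0230, 0.0071], 0], [[0, -0.0262, 0.0084], 0], [[0, -0.0293, 0.0097], 0], [[0, -0.0325, 0.0112], 0], [[0, -0.0356, 0.0126], 0], [[0, -0.0387, 0.0142], 0],
```

>>> send_rows(
  motion=[
    [[0, -0.0043, 0], 0],
    [[0, -0.0086, 0], 0],
    [[0, -0.0129, 0], 0],
    [[0, -0.0172, 0], 0],
    [[0, -0.0215, 0], 0],
    [[0, -0.0258, 0], 0],
    [[0, -0.0301, 0.0005], 0],
    [[0, -0.0343, 0.0011], 0],
    [[0, -0.0386, 0.0017], 0],
    [[0, -0.0428, 0.0024], 0],
    [[0, -0.047, 0.0032], 0],
    [[0, -0.0512, 0.0041], 0],
  ],
)

```text
t: 19.2
tool_pos: [0.5826, -0.0702, 0.2593]
orientation: [2.221, 2.222, 0.0]
force: [-0.7, 2.4, 2.7]
opening: 0.0184
```

Run:
```python
from h import *
go([.622-.172*np.cos(1.34),-.07,.101+.172*np.sin(1.34)-.010],0)
t=shot("top","t12");crop(t,(215,90,385,210),4.6,"t12c")
```

```text
t 19.2 tcp [ 0.5826 -0.0702  0.2593] jawdir 0.02 q6 -0.21 F [-0.7  2.4  2.7] op 0.0184
  shift [0.0002, 0.0001, 0.0008] twist 0.02 alt -179.98
```

View pics/t12c.png

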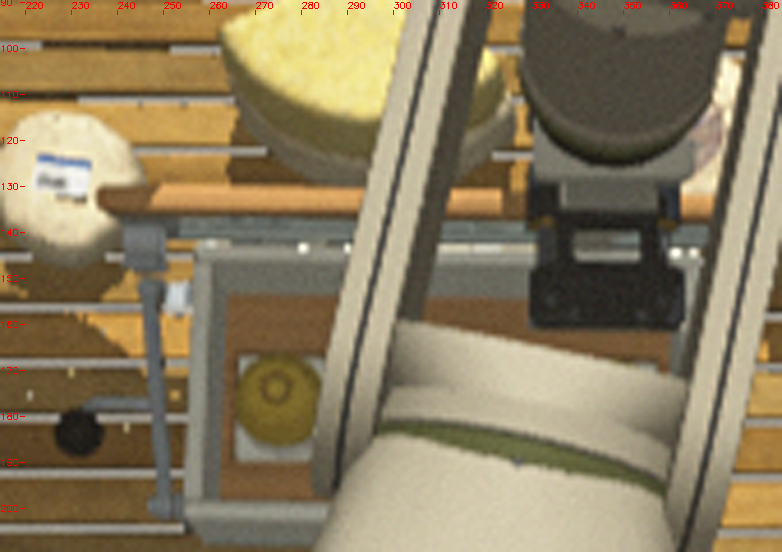

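>>> send_rows(
  motion=[
    [[0, -0.0033, 0.001], 0],
    [[0, -0.0067, 0.002], 0],
    [[0, -0.01, 0.003], 0],
    [[0, -0.0133, 0.004], 0],
    [[0, -0.0165, 0.0053], 0],
    [[0, -0.0198, 0.0065], 0],
    [[0, -0.023, 0.0078], 0],
    [[0, -0.0262, 0.0092], 0],
    [[0, -0.0293, 0.0105], 0],
    [[0, -0.0325, 0.012], 0],
    [[0, -0.0356, 0.0135], 0],
    [[0, -0.0387, 0.015], 0],
  ],
)

```text
t: 20.75
tool_pos: [0.5438, -0.0703, 0.244]
orientation: [-2.221, -2.222, 0.0]
force: [0.6, 0.9, 0.6]
opening: 0.0233
```

Run:
```python
from h import *
go([.622-.172*np.cos(1.1),-.07,.101+.172*np.sin(1.1)-.010],0)
t=shot("top","t13");crop(t,(215,90,385,210),4.6,"t13c")
s=shot("side","s13");crop(s,(225,100,385,240),4.2,"s13c")
```

```text
t 20.75 tcp [ 0.5438 -0.0703  0.244 ] jawdir 0.02 q6 -0.22 F [0.6 0.9 0.6] op 0.0233
  shift [0.0003, 0.0001, -0.0003] twist 0.02 alt -179.98
```

View pics/t13c.png

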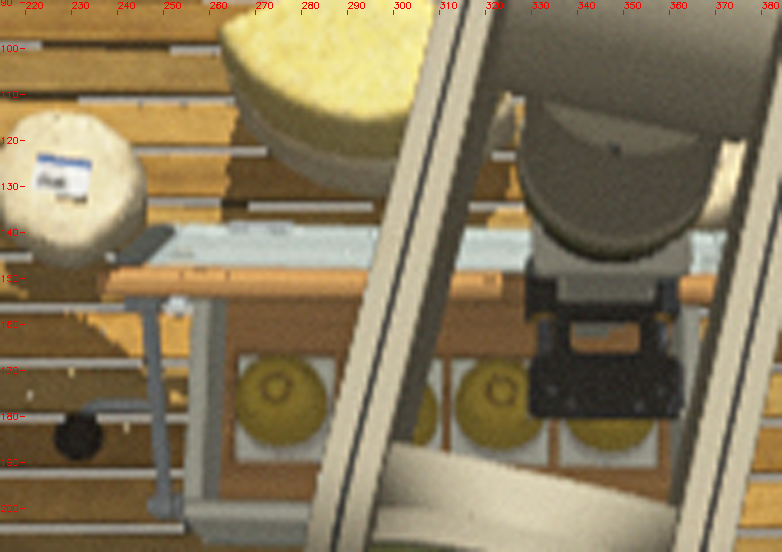

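View pics/s13c.png

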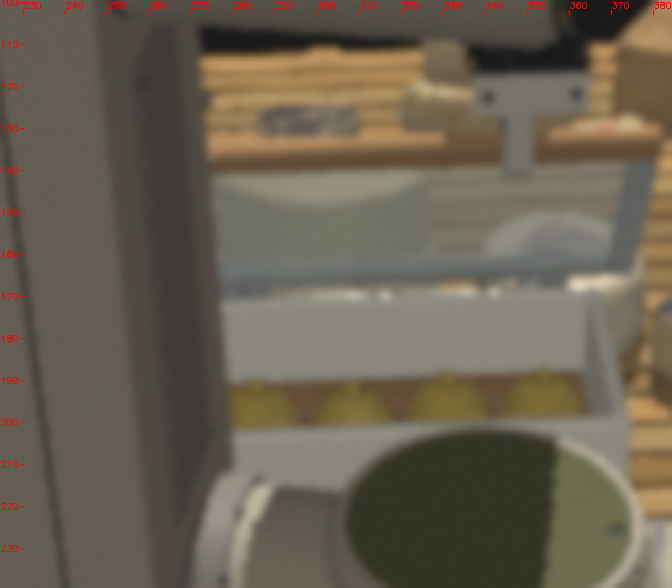

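```bash
python3 -c "
import numpy as np
a=1.1
for t in np.arange(1.09,.955,-.01): print('%.2f [0, %.4f, %.4f]'%(t,.172*(np.cos(a)-np.cos(t)),.172*(np.sin(a)-np.sin(t))))"
```

```text
1.09 [0, -0.0015, 0.0008]
1.08 [0, -0.0030, 0.0016]
1.07 [0, -0.0046, 0.0024]
1.06 [0, -0.0061, 0.0032]
1.05 [0, -0.0076, 0.0041]
1.04 [0, -0.0091, 0.0050]
1.03 [0, -0.0105, 0.0058]
1.02 [0, -0.0120, 0.0067]
1.01 [0, -0.0135, 0.0076]
1.00 [0, -0.0149, 0.0086]
0.99 [0, -0.0164, 0.0095]
0.98 [0, -0.0178, 0.0104]
0.97 [0, -0.0192, 0.0114]
0.96 [0, -0.0206, 0.0124]
```

>>> send_rows(
  motion=[
    [[0, -0.0015, 0.0008], 0],
    [[0, -0.003, 0.0016], 0],
    [[0, -0.0046, 0.0024], 0],
    [[0, -0.006, 0.0032], 0],
    [[0, -0.0076, 0.004], 0],
    [[0, -0.009, 0.005], 0],
    [[0, -0.0105, 0.0058], 0],
    [[0, -0.012, 0.0067], 0],
    [[0, -0.012, 0.0067], 0],
  ],
)

```text
t: 21.98
tool_pos: [0.5318, -0.0702, 0.2374]
orientation: [-2.221, -2.222, 0.001]
force: [-1.0, 1.5, -0.5]
opening: 0.0245
```

>>> send_rows(
  motion=[
    [[0, -0.0008, 0.0005], 0],
    [[0, -0.0015, 0.0009], 0],
    [[0, -0.0022, 0.0014], 0],
    [[0, -0.003, 0.0019], 0],
    [[0, -0.003, 0.0019], 0],
    [[0, -0.003, 0.0019], 0],
  ],
)

```text
t: 22.72
tool_pos: [0.529, -0.0702, 0.2356]
orientation: [-2.221, -2.222, 0.0]
force: [-0.8, 0.4, -0.0]
opening: 0.0248
```

Run:
```python
from h import *
go([.622-.172*np.cos(1.),-.07,.101+.172*np.sin(1.)-.010],0)
t=shot("top","t14");crop(t,(215,110,325,210),6,"t14c")
for x in(.532,.534):
  for th in(.95,1.,1.05,1.1):
    print(x,th,[proj("top",[x+.088-.185*np.cos(th)+k*.007*np.sin(th),.0078+.1,.101+.185*np.sin(th)+k*.007*np.cos(th)]).round(1).tolist() for k in(1,-1)])
```

```text
t 22.73 tcp [ 0.529  -0.0702  0.2356] jawdir 0.02 q6 -0.23 F [-0.8  0.4 -0. ] op 0.0248
  shift [0.0002, 0.0001, -0.0002] twist 0.02 alt -179.98
0.532 0.95 [[268.1, 161.5], [268.3, 167.0]]
0.532 1.0 [[267.9, 157.8], [268.1, 163.4]]
0.532 1.05 [[267.8, 153.9], [268.0, 159.7]]
0.532 1.1 [[267.7, 150.1], [267.9, 155.9]]
0.534 0.95 [[268.1, 160.7], [268.3, 166.2]]
0.534 1.0 [[268.0, 157.0], [268.2, 162.6]]
0.534 1.05 [[267.8, 153.1], [268.0, 158.9]]
0.534 1.1 [[267.8, 149.2], [267.9, 155.1]]
```

View pics/t14c.png

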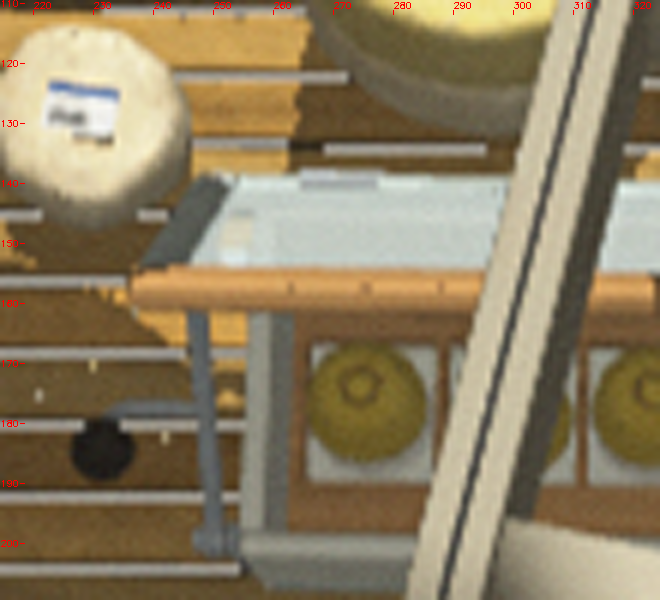

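>>> send_rows(
  motion=[
    [[0, -0.0008, 0.0005], 0],
    [[0, -0.0015, 0.0009], 0],
    [[0, -0.0022, 0.0014], 0],
    [[0, -0.003, 0.0019], 0],
    [[0, -0.003, 0.0019], 0],
    [[0, -0.003, 0.0019], 0],
  ],
)

```text
t: 23.52
tool_pos: [0.5264, -0.0702, 0.234]
orientation: [2.221, 2.221, 0.001]
force: [1.2, 1.0, 2.4]
opening: 0.0251
```

Run:
```python
from h import *
go([.622-.172*np.cos(1.),-.07,.101+.172*np.sin(1.)-.010],0)
t=shot("top","t15");crop(t,(215,110,325,210),6,"t15c")
```

```text
t 23.52 tcp [ 0.5264 -0.0702  0.234 ] jawdir 0.02 q6 -0.23 F [1.2 1.  2.4] op 0.0251
  shift [0.0002, 0.0027, -0.0017] twist 0.02 alt -179.98
```

View pics/t15c.png

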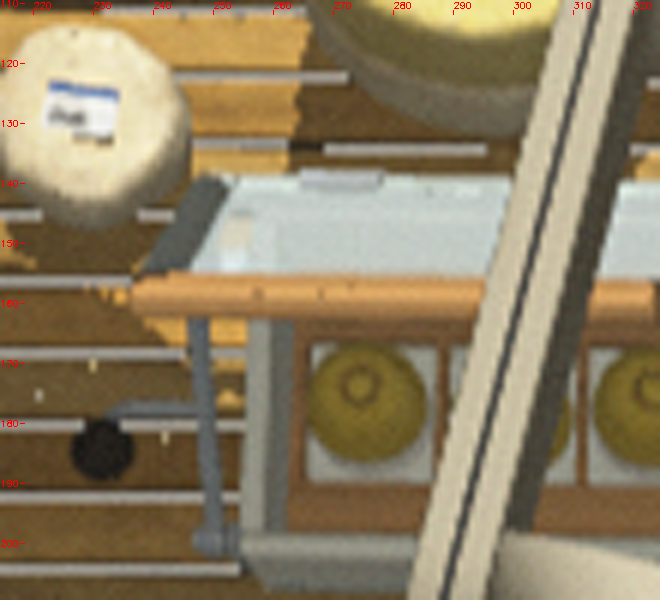

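>>> send_rows(
  motion=[
    [[0, -0.0008, 0.0005], 0],
    [[0, -0.0015, 0.0009], 0],
    [[0, -0.0023, 0.0014], 0],
    [[0, -0.003, 0.0019], 0],
    [[0, -0.003, 0.0019], 0],
    [[0, -0.003, 0.0019], 0],
  ],
)

```text
t: 24.32
tool_pos: [0.525, -0.0703, 0.2334]
orientation: [2.218, 2.219, 0.005]
force: [7.9, 1.5, 5.8]
opening: 0.0257
```

Run:
```python
from h import *
for i in range(1): go([.622-.172*np.cos(1.),-.07,.101+.172*np.sin(1.)-.010],0)
t=shot("top","t16");crop(t,(215,110,325,210),6,"t16c");go([0,0,0])
```

```text
t 24.32 tcp [ 0.525  -0.0703  0.2334] jawdir 0.04 q6 -0.23 F [7.9 1.5 5.8] op 0.0257
  shift [0.0003, 0.0041, -0.0023] twist 0.04 alt -179.96
t 24.38 tcp [ 0.525  -0.0703  0.2334] jawdir 0.03 q6 -0.23 F [7.7 1.1 6.1] op 0.026
  shift [0.0707, -0.5261, 0.2307] twist 0 alt 180
```

View pics/t16c.png

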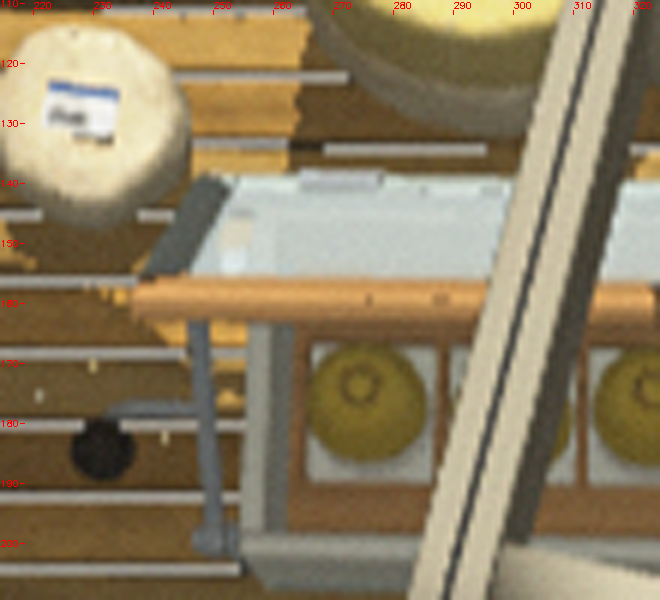

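>>> send_rows(
  motion=[
    [[0, 0.001, -0.0006], 0],
    [[0, 0.003, -0.0019], 0],
    [[0, 0.003, -0.0019], 0],
  ],
)

```text
t: 24.75
tool_pos: [0.5261, -0.0703, 0.2339]
orientation: [-2.221, -2.222, 0.0]
force: [0.5, 1.0, 5.8]
opening: 0.0251
```

>>> send_rows(
  motion=[
    [[0, 0, 0], 0],
    [[0, 0, 0], 0],
    [[0, 0, 0], 0],
  ],
  jaw=0.032,
)

```text
t: 25.12
tool_pos: [0.5256, -0.0702, 0.2331]
orientation: [-2.22, -2.221, 0.001]
force: [-0.1, -0.0, 0.8]
opening: 0.0317
```

Run:
```python
from h import *
t=shot("top","t17");crop(t,(215,110,325,210),6,"t17c");go([0,0,0])
```

```text
t 25.18 tcp [ 0.5257 -0.0702  0.2332] jawdir 0.02 q6 -0.23 F [-0.9 -0.3  0.6] op 0.032
  shift [0.0704, -0.5254, 0.2338] twist 0 alt 180
```

View pics/t17c.png

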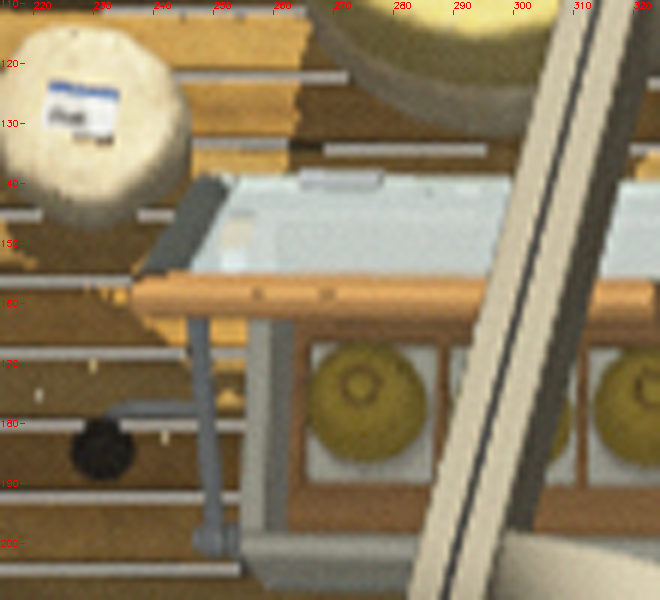

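>>> send_rows(
  motion=[
    [[0, 0, 0], 0],
    [[0, 0, 0], 0],
    [[0, 0, 0], 0],
    [[0, 0, -0.005], 0],
    [[0, 0, -0.015], 0],
    [[0, 0, -0.035], 0],
    [[0, 0, -0.07], 0],
    [[0, 0, -0.12], 0],
    [[0, 0, -0.15], 0],
    [[0, 0, -0.15], 0],
  ],
  jaw=0.05,
)

```text
t: 26.42
tool_pos: [0.5273, -0.0705, 0.3888]
orientation: [2.217, 2.217, 0.006]
force: [0.7, 1.0, 0.8]
opening: 0.05
```

>>> send_rows(
  motion=[
    [[-0.04, -0.02, 0], 0],
    [[-0.09, -0.05, 0], 0],
    [[-0.14, -0.08, 0], 0],
    [[-0.2, -0.11, 0], 0],
    [[-0.25, -0.14, 0], 0],
    [[-0.3, -0.16, 0], 0],
    [[-0.35, -0.18, 0], 0],
    [[-0.4, -0.2, 0], 0],
    [[-0.45, -0.24, 0], 0],
    [[-0.48, -0.28, 0], 0],
    [[-0.5, -0.32, 0], 0],
    [[-0.5, -0.34, 0], 0],
  ],
)

```text
t: 27.92
tool_pos: [0.184, -0.571, 0.3823]
orientation: [-2.222, -2.218, -0.002]
force: [1.1, 0.3, -0.0]
opening: 0.0499
```

Run:
```python
from h import *
t=shot("top","t18");crop(t,(215,90,385,210),4.6,"t18c");go([0,0,0])
s=shot("side","s18");crop(s,(225,90,425,230),3.9,"s18c")
```

```text
t 27.98 tcp [ 0.1828 -0.5706  0.383 ] jawdir -0.15 q6 -1.34 F [-0.2 -0.4  1.2] op 0.0498
  shift [0.5695, -0.1838, 0.3841] twist 0 alt 180
```

View pics/t18c.png

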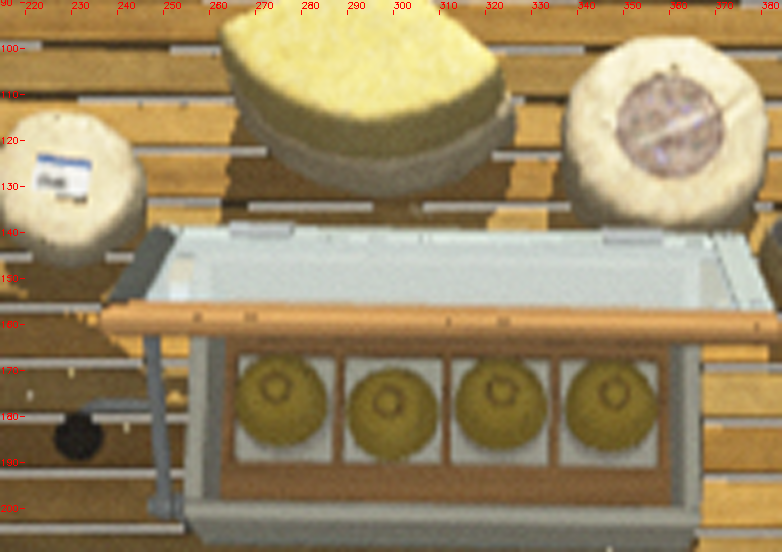

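View pics/s18c.png

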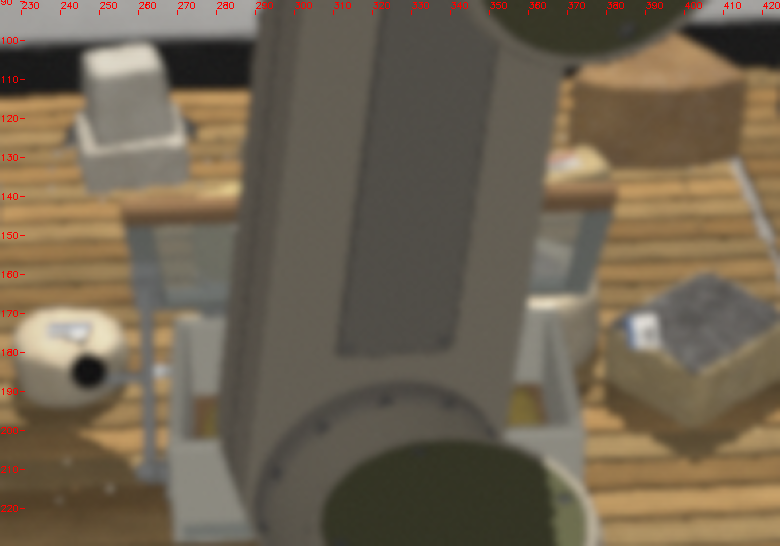

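Run:
```python
from h import *
a=cv2.imread("pics/top0.png");b=cv2.imread("pics/t18.png")
for n,(x0,y0,x1,y1) in dict(tag=(405,245,440,268),wedge=(205,220,245,260),block=(380,110,440,170),round=(210,108,241,145),stock0=(262,164,290,192),stock2=(310,164,336,192),stock3=(334,164,362,192)).items():
    print(n,cv2.absdiff(a[y0:y1,x0:x1],b[y0:y1,x0:x1]).mean().round(1), np.round(cv2.phaseCorrelate(*[np.float32(cv2.cvtColor(i[y0:y1,x0:x1],cv2.COLOR_BGR2GRAY)) for i in(a,b)])[0],2))
print(ticket.close_job())
```

```text
tag 2.9 [ 0.  -0.1]
wedge 4.7 [-0.15 -0.03]
block 5.4 [0.01 0.02]
round 4.5 [-0.24  0.15]
stock0 3.3 [-0.12  0.05]
stock2 3.3 [ 0.62 -0.12]
stock3 3.2 [-0.02 -0.  ]
the job is handed in; nothing more can be done
None
```

The chest is ready and the job was handed in at about 28 s of the 61 s allowed. The spare cheese stands upright in the empty pocket (second from the left). The rod is swung up out of its clip, and the lid rests on it half open with the arm clear.

- **Order:** I placed the cheese first, then swung the rod up, both with the lid folded back. I then pinched the lid's rail lightly and lowered it along its arc until the rod stopped it, with about 8 N of resistance. The tool force fell to about zero when I opened the fingers, so the rod alone was holding the lid.
- **Lid and rod angles:** the last pictures put the lid at about 1.00 rad and the rod at about 0.77 rad, which match the seated values of 1.00 and 0.777. The slot itself was never in view, so the tip being seated is inferred from these angles and from the lid staying up.
- **Other items:** comparing the first and last top-camera pictures, the price tag, wedge, dark block, white round and two of the other cheeses moved by less than 0.3 pixel. The cheese in the third pocket read 0.6 pixel (under 2 mm). I put that down to changed shading, since the fingers never came near it, but I did not check further.
- **Disagreements:** different marks gave the chest's front-to-back position 3 to 4 mm apart. Before the lid came down, the rod read between 0.70 and 0.78 rad depending on the mark, most of them within the slot's 0.08 catch range. The spare stands about 3 to 5 mm forward of its pocket's centre, on purpose, to keep the gripper clear of the lid.

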